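Tap a stuck tortilla-press plate down out of its bed

ROBOT

A 6-joint arm with a two-finger parallel gripper is mounted at the origin on the work surface. World frame = base frame: x ahead of the robot, y to its left, z up, the work surface at z = 0. Lengths are in m, angles in degrees, forces in N, time in s.
With the tool pointing down it reaches from about 0.4 to 0.825 m from the base axis. Payload 7 kg.
Tool frame: the origin (TCP) lies between the finger pads; the fingertips stand 19 mm ahead of it and the grasp point (between the pads) is the TCP; x points along the fingers, y is the direction in which the jaws open and shut, and the axes are right-handed (so a half turn about x gives the same grasp; the last joint's range is limited). The gripper opens to 88 mm and grips with 3 to 60 N. Pads are 19 mm wide; open, the fingers measure 130 mm over their backs; the gripper's body (78 mm by 193 mm) begins 47 mm behind the grasp point.
Start: joints at [-46.977, 20.546, 0.682, 0, -70.136, -16.507], TCP at [0.301, -0.604, 0.246] pointing down, gripper open.
Joint ranges: [-176.03, 176.03], [-82.01, 121.73], [-58.28, 71.71], [-173.87, 95.51], [-174.79, -0.11], [-173.66, 173.66]. Speed limits (degrees/s): [136.94, 136.94, 172.46, 180, 180, 180].

INTERFACE

Orientations are given as [roll, pitch, yaw] about the fixed x, y, z axes, in that order (R = Rz(yaw) Ry(pitch) Rx(roll)).
In Python, from plant import r gives the robot as it stands.
- The arm moves only by the tool send_rows, never from a script. Its argument "plan" is a list of rows, each a list of 2 entries, a list of its own where there are three numbers: the shift along the tool's x, y, z scaled (see below), then the turn, a rotation vector about the tool's x, y, z scaled (see below). A call has exactly 5 rows; each row is the pose to reach, as a shift and turn from the pose measured when the call began, along the tool's axes at that moment; what a row does not reach only later rows make up. The controller multiplies each number of a shift by 0.15 m and each number of a turn by pi/4 rad. A row lasts 1/10 s, in which the tool goes at most 50 mm and 8.59 degrees, less where a joint would pass 70% of its speed; a pose out of reach is approached as far as the arm can. A call with a number of a shift or a turn outside -1 to 1 is refused whole. A call with a gripper value outside its range is refused whole. "jaw" is the opening, from -1 (shut) to 1 (fully open), so that 0 is half open, set as the call begins (left out, the last holds). The fingers move at their own pace and stop on an object; "force" is the grip in N (left out, the last holds). Time passes only in rows, so rows that repeat a pose let the fingers close, or fill a call up. It gives the time, the measured TCP pose, the force and the opening at its end, in the units of the state.
- r.get_state(): the state, without advancing time (a new reading comes with each control period).
- r.capture(name): name is "side" or "top"; returns a dict with "color" (384x512x3 uint8, red, green, blue), "range_z" (384x512 float32, m along the optical axis (not along the pixel's ray), 0 where there is no reading), "mtx" (3x3 intrinsics, pixels), "k1" (the pictures are not rectified: a ray, as slopes to the right and down, at radius r is drawn at 1 + k1 r^2 times it, then the intrinsics apply), "pose" (4x4, takes a point from camera to world coordinates). Camera axes: x right, y down, z forward; pixel columns grow to the right and rows downward; lengths in m; the calibration is good to about 2 mm. A picture is of the moment at which its call begins.
- r.close_job(): hands the job in, once; it reports no verdict.
Trained networks look in a picture, given as the dict that the camera call returned (one of the last four; its "shot" number tells which), for a name from the list of things; names that differ only in an ending like _2 or _b are one class to them, and where a whole thing is asked for, a point or a joint stands for the part that bears it (a point fixed in the world has none). Each returns a list of dicts, best first, with "score" (0 to 1); they miss things now and then, are a little off and sometimes report something else, mostly with a low value. They report only what shows in the picture. A call takes as long as a camera call. They do not tell look-alikes from the thing itself.
- r.find_in(picture, target): "uv" ([column, row] in pixels, amid what is visible of it).
- r.trace(picture, target): "mask" (384x512 bool, what is visible of it) and "uv" ([column, row] in pixels, amid what is visible of it).
The state is a dict: "time_s": time; "joints": joint angles; "qd": joint speeds; "joint_torque": joint torques, N m; "tcp_pos": TCP position; "eef_rot": TCP orientation; "contact_force": force on the tool from outside, world axes, zero at the start; "moment": the same for the moment, N m; "gripper_width": finger opening in m.
Only numpy, scipy, OpenCV 4.12 (cv2) and the standard library are available. Lean on these libraries where they do the work, as an engineer would, in place of code of your own. Each camera call takes 0.05 s, during which the arm holds its last target. There are 200 camera calls.

TASK

The round pressing plate has stuck in the bed of the tortilla press. Take the wooden mallet and work the plate down with light taps on its two brass lugs in turn, a little on one side and then a little on the other, feeling the resistance so that you never lean on it with more than about 15 newtons, until its top lies a full centimetre below the rim of the bed on both sides; touch the plate with the mallet only. Then stand the mallet upright on the middle of the cork coaster again, leaving the salt pig, the food containers and the spatula where they are.

Things in the scene. Friction and masses are not known exactly. Their poses are not given: they have to be found in the camera images.
- press: Aluminium tortilla press, fixed; its upper platen is folded back, lying flat beyond the bed (x = 85 to 290, up to 51 high). Origin: on the shelf under the centre of the bed; z up; +x from bed to folded platen, +y towards the left lug. The bed is a round ring on rubber feet, 190 across outside, 156 inside, rim 50 above the shelf.
- plate: Stuck round steel plate, diameter 150, 12 thick, 0.6 kg, inside the ring, top about level with the rim at first. Two brass lugs (upright posts) on it, 58 to either side of the press centre along y. Origin: on the left lug's axis, in mid-thickness, 6 below the plate's top. It stays where left, no springing back. Only the mallet may push it; above 18 N between mallet and plate it counts as damaged.
- lug_left (a point): Foot of the left (press +y) lug: centre of the 26 mm post, on the plate's top face (not the lug's top). The lugs are threaded: each stands 16 to 30 above this point, unequal and not measured; find the top by touch. About 10 N straight down on a lug moves that side of the plate while the other stays; pushing on, one side alone or in the middle, takes about 20 N.
- lug_right (a point): Foot of the right (press -y) lug, as the left. The plate binds as it tilts: each mm by which a side is ahead of the other adds about 2.5 N to the force needed there (each mm behind saves 2.5 N), counted from a neutral lie that cannot be seen and is up to 2.5 mm off level, different each time.
- plate_left (a joint): How far the top of the plate's left side, at the lug, lies below the rim of the bed, m: 0 to 0.0015 at the start, 0.010 wanted; it could go down to a hard stop at 0.018.
- plate_right (a joint): The same for the right side.
- mallet: Upright wooden mallet (pounder), about 0.26 kg, 165 tall: a barrel head of diameter 50, 50 high, with a flat rubber face of diameter 48 underneath, and a round handle of diameter 26 rising from the head's top up to 165. Origin: centre of the rubber face; z along the handle. It stands loose on the coaster at the start; hold it by the handle from above and tap with the rubber face.
- coaster: Round cork coaster, fixed, diameter 90, 6 thick. Origin: centre of its underside, on the shelf.
- salt_pig: White ceramic salt pig, loose, diameter 112, 118 high. Origin: centre of its underside. To be left alone.
- tub_low: Lower of two stacked plastic food containers, loose, 138 x 108 x 60 with blue snap lid. Origin: centre of its underside. To be left alone.
- tub_high: Upper container, same size, green lid, standing on the lower. To be left alone.
- spatula: Red hard silicone spatula with wooden handle, loose, lying along its x, blade towards +x, 273 long, 55 wide, 16 high. Origin: on its underside, 130 from the handle's end. To be left alone.
Not all that is in view belongs to the job. Of the things like the mallet, leave any that is turquoise; of the rest the larger one is meant.

How it is judged (in metres and radians):
On the way, in this order (a step that is already met when the one before it is completed fails the run):
1. the mallet is lifted off the coaster (z of mallet in the frame of coaster above 0.03 m), for 0.1 s.
2. both sides of the plate are down (9.5 mm or more below the rim) (value of joint each of plate_left, plate_right above 0.0095 m), for 0.2 s.
At the end, for the whole second after the job is handed in: Both sides of the plate are at least 9.5 mm below the rim, the mallet stands upright (within 0.1 rad) and still with its face on the coaster, within 22 mm of the coaster's centre, and the salt pig, both containers and the spatula are within 20 mm of where they were (all of step 2 and horizontal distance between mallet and coaster below 0.022 m and z of mallet in the frame of coaster between 0.003 and 0.009 m and angle between mallet's own z axis and vertical below 0.1 rad and linear speed of mallet below 0.02 m/s and distance of each of salt_pig, tub_low, tub_high, spatula from where it was at the start of the episode below 0.02 m); the robot touches nothing.
It fails at once if the mallet pushes on the plate with more than 18 N (contact force between mallet and plate above 18 N).
It fails at once if the gripper or arm pushes on the plate itself (contact force between any of the fingers, the arm and plate above 1 N).
It fails at once if a bystander is pushed more than 20 mm away or knocked over (distance of any of salt_pig, tub_low, tub_high, spatula from where it was at the start of the episode above 0.02 m or angle between salt_pig's own z axis and vertical above 0.3 rad).
It also fails if it takes over 72 s, if anything falls off the work surface, if the arm or the gripper's body presses on something with over 40 N, if the wrist force passes 120 N, or if a joint passes its speed limit or range.

## Working session

There is one attempt and no reset: what is moved stays moved. The work goes in short steps, Python scripts to look and compute and a tool call to move; the robot and the scene stay as the last step left them, time stands still between calls to the robot, and variables do not carry over. Pictures are saved under pics/ and viewed, about 8 in all and at most 12, crops included, and the job is handed in when it is done.

Besides the shell and the picture viewer there is one more tool, called after ">>>" as name(argument=value, ...), one argument or row to a line, values as JSON. send_rows: Moves the arm, as the interface text tells. Its arguments: {"type":"object","properties":{"plan":{"type":"array"},"jaw":{"type":"number"},"force":{"type":"number"}},"required":["plan"]}

```bash
ls; mkdir -p pics
cat > h.py <<'E'
import numpy as np, cv2
from plant import r
def world(p,uv,z=None,d=None):
    K=p["mtx"];k=float(p["k1"]);T=np.array(p["pose"])
    uv=np.asarray(uv,float).reshape(-1,2)
    m=cv2.undistortPoints(uv.reshape(-1,1,2),np.array(K,float),np.array([k,0,0,0,0.])).reshape(-1,2)
    ray=np.c_[m,np.ones(len(m))]
    if d is not None: P=ray*np.asarray(d).reshape(-1,1)
    else:
        w=ray@T[:3,:3].T; P=ray*((z-T[2,3])/w[:,2])[:,None]
    return P@T[:3,:3].T+T[:3,3]
def cloud(p,mask):
    v,u=np.nonzero(mask&(p["range_z"]>0))
    return world(p,np.c_[u,v],d=p["range_z"][v,u])
E
python3 - <<'E'
from h import *
s=r.get_state();print(s["tcp_pos"],s["eef_rot"],s["contact_force"],s["gripper_width"],s["time_s"])
ims=[]
for n in("top","side"):
    p=r.capture(n);im=p["color"][:,:,::-1].copy();print(n,np.round(p["pose"],3).tolist())
    for t in["mallet","coaster","lug_left","lug_right","plate","press","salt_pig","tub_high","spatula"]:
        for q in r.trace(p,t)[:3]:
            C=cloud(p,q["mask"]);
            if len(C): print(t,round(q["score"],2),np.round(q["uv"]),q["mask"].sum(),np.round(np.percentile(C,[2,50,98],axis=0),3).tolist())
    cv2.imwrite(f"pics/{n}0.png",im)
E
```

```text
pics
[ 0.30114314 -0.60360395  0.24465771] [ 94.53784932  89.90873467 121.04831862] [ 0.306459   -0.65591931  0.11562863] 0.08771209410910114 0.0
top [[0.019, -0.99, 0.14, 0.426], [-1.0, -0.02, -0.005, 0.005], [0.007, -0.14, -0.99, 1.051], [0.0, 0.0, 0.0, 1.0]]
mallet 0.97 [341. 175.] 402 [[0.585, -0.259, 0.012], [0.602, -0.232, 0.054], [0.628, -0.216, 0.166]]
coaster 0.6 [334. 218.] 488 [[0.459, -0.288, 0.0], [0.496, -0.238, 0.006], [0.541, -0.21, 0.053]]
lug_left 0.82 [241. 210.] 2287 [[0.445, -0.037, 0.045], [0.511, 0.03, 0.049], [0.578, 0.095, 0.072]]
lug_left 0.5 [253. 185.] 6388 [[0.432, -0.08, 0.025], [0.569, 0.01, 0.047], [0.772, 0.11, 0.066]]
lug_right 0.87 [245. 207.] 2306 [[0.445, -0.037, 0.045], [0.511, 0.03, 0.049], [0.578, 0.096, 0.072]]
plate 0.87 [246. 207.] 2328 [[0.445, -0.039, 0.045], [0.511, 0.029, 0.049], [0.578, 0.096, 0.072]]
press 0.77 [256. 186.] 6515 [[0.432, -0.08, 0.002], [0.571, 0.009, 0.047], [0.774, 0.109, 0.066]]
salt_pig 0.58 [142. 219.] 1593 [[0.417, 0.258, 0.032], [0.466, 0.3, 0.099], [0.52, 0.357, 0.116]]
tub_high 0.9 [122. 126.] 2320 [[0.648, 0.29
[... 878 characters left out ...]
]
lug_right 0.61 [279. 206.] 1407 [[0.442, -0.033, 0.046], [0.508, 0.031, 0.049], [0.578, 0.099, 0.073]]
plate 0.97 [274. 204.] 1400 [[0.442, -0.036, 0.046], [0.508, 0.031, 0.049], [0.577, 0.099, 0.073]]
plate 0.74 [264. 278.] 2740 [[0.412, 0.288, 0.003], [0.461, 0.35, 0.08], [0.517, 0.368, 0.115]]
salt_pig 0.65 [265. 277.] 2764 [[0.412, 0.288, 0.002], [0.462, 0.35, 0.08], [0.52, 0.368, 0.115]]
salt_pig 0.21 [150. 252.] 3210 [[0.645, 0.303, 0.066], [0.705, 0.385, 0.119], [0.777, 0.416, 0.122]]
tub_high 0.85 [148. 252.] 3230 [[0.645, 0.301, 0.064], [0.706, 0.385, 0.119], [0.78, 0.416, 0.122]]
spatula 0.74 [230. 149.] 402 [[0.663, -0.39, -0.001], [0.784, -0.342, 0.009], [0.861, -0.323, 0.017]]
```

Run:
```python
import cv2
a=cv2.imread("pics/top0.png")[60:290,90:440];b=cv2.imread("pics/side0.png")[60:330,100:400]
cv2.imwrite("pics/a.png",cv2.resize(a,None,fx=2.2,fy=2.2,interpolation=3));cv2.imwrite("pics/b.png",cv2.resize(b,None,fx=2.2,fy=2.2,interpolation=3))
```

```text
(no output)
```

View pics/a.png

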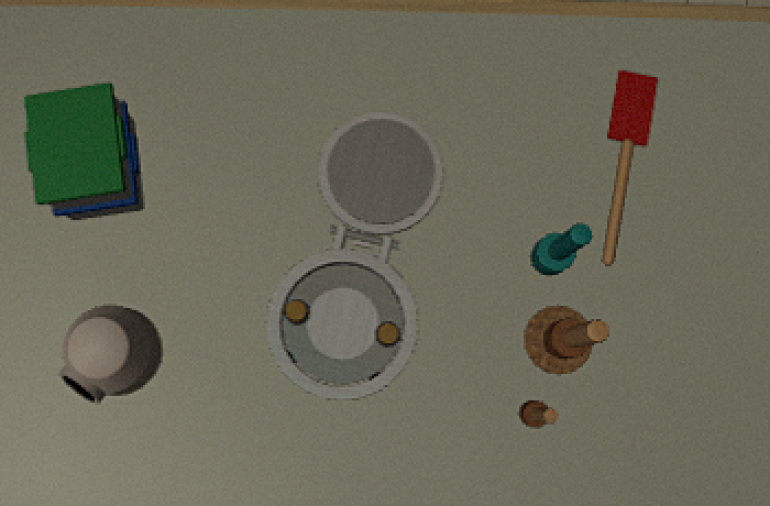

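View pics/b.png

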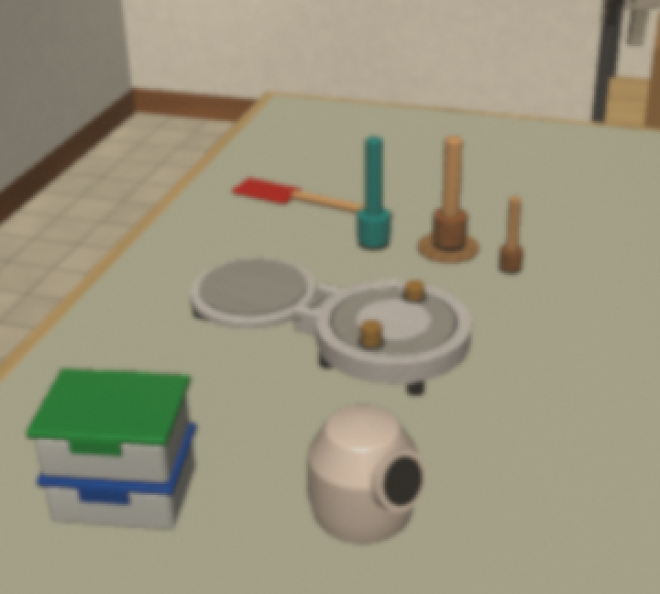

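The top view shows the wooden mallet on the coaster (full picture about (362,210) at the handle top), the turquoise one behind it, a small wooden one nearer the robot, and brass lugs at about (225,201) and (266,211). Next I measure these precisely.

```bash
cat > m.py <<'E'
from h import *
def circ(P):
    (c,rad)=cv2.minEnclosingCircle(P[:,:2].astype(np.float32));return np.round(c,4),round(rad,4)
E
python3 - <<'E'
from m import *
for n in("top","side"):
    p=r.capture(n);C=cloud(p,np.ones((384,512),bool))
    hsv=cv2.cvtColor(p["color"],cv2.COLOR_RGB2HSV)
    near=(abs(C[:,0]-.5)<.06)&(abs(C[:,1]+.24)<.07)
    for lo,hi in((.004,.012),(.02,.045),(.07,.15),(.155,.18)):
        Q=C[near&(C[:,2]>lo)&(C[:,2]<hi)]
        if len(Q)>3:print(n,"mallet z",lo,hi,len(Q),np.round(np.median(Q,0),4),circ(Q))
    L=C[(np.hypot(C[:,0]-.51,C[:,1]-.03)<.075)&(C[:,2]>.058)&(C[:,2]<.1)]
    for s in(1,-1):
        Q=L[(L[:,1]-.03)*s>0]
        if len(Q)==0:continue
        ztop=np.percentile(Q[:,2],80);T=Q[Q[:,2]>ztop-.004]
        print(n,"lug",s,len(Q),"zpct",np.round(np.percentile(Q[:,2],[5,50,80,98]),4),"mean",np.round(T.mean(0),4),circ(T))
    R=C[(abs(np.hypot(C[:,0]-.511,C[:,1]-.03)-.0865)<.02)&(C[:,2]>.044)&(C[:,2]<.056)]
    from scipy.optimize import least_squares
    Q=C[(np.hypot(C[:,0]-.511,C[:,1]-.03)<.115)&(C[:,2]>.035)&(C[:,2]<.056)]
    print(n,"bed",circ(Q[np.hypot(Q[:,0]-.511,Q[:,1]-.03)<.1]),np.round(np.median(Q[:,2]),4))
    P2=C[(C[:,0]>.6)&(C[:,0]<.85)&(abs(C[:,1])<.13)&(C[:,2]>.03)&(C[:,2]<.07)];print("platen med",np.round(np.median(P2,0),3))
E
```

```text
top mallet z 0.004 0.012 388 [ 0.4932 -0.237   0.0059] (array([ 0.4981, -0.238 ]), 0.0849)
top mallet z 0.02 0.045 34 [ 0.4917 -0.234   0.0331] (array([ 0.4973, -0.2455]), 0.0229)
top mallet z 0.07 0.15 82 [ 0.4951 -0.2452  0.1143] (array([ 0.4983, -0.2541]), 0.0128)
top mallet z 0.155 0.18 103 [ 0.4985 -0.2531  0.17  ] (array([ 0.4985, -0.2553]), 0.0127)
top lug 1 75 zpct [0.0695 0.0732 0.0747 0.0771] mean [0.5249 0.0859 0.0736] (array([0.5249, 0.0861]), 0.0127)
top lug -1 69 zpct [0.0649 0.0674 0.0688 0.0708] mean [ 0.4991 -0.0271  0.0676] (array([ 0.499 , -0.0269]), 0.0125)
top bed (array([0.5142, 0.0292]), 0.0969) 0.0491
platen med [ 0.703 -0.013  0.041]
side mallet z 0.004 0.012 182 [ 0.4934 -0.235   0.0062] (array([ 0.4992, -0.2422]), 0.0717)
side mallet z 0.02 0.045 110 [ 0.4941 -0.236   0.0325] (array([ 0.4986, -0.2471]), 0.0258)
side mallet z 0.07 0.15 198 [ 0.4956 -0.2469  0.1136] (array([ 0.497 , -0.2509]), 0.0149)
side mallet z 0.155 0.18 59 [ 0.4964 -0.2491  0.1668] (array([ 0.4976, -0.2548]), 0.0154)
side lug 1 91 zpct [0.0596 0.0716 0.0745 0.0768] mean [0.5231 0.0874 0.0737] (array([0.5226, 0.087 ]), 0.0148)
side lug -1 60 zpct [0.0602 0.0664 0.068  0.0695] mean [ 0.4977 -0.0271  0.067 ] (array([ 0.4983, -0.0261]), 0.0158)
side bed (array([0.512 , 0.0307]), 0.0988) 0.0491
platen med [0.697 0.001 0.041]
```

```bash
cat >> m.py <<'E'
from scipy.spatial.transform import Rotation as Ro
def rows(target,yaw_dir=None,s=None):
    s=s or r.get_state();R=Ro.from_euler("xyz",s["eef_rot"],degrees=True)
    out=R.inv().apply(np.array(target)-s["tcp_pos"])/.15
    print("shift scaled",np.round(out,4))
    x=np.array([0,0,-1.]);
    if yaw_dir is None: y=R.as_matrix()[:,1]; y=np.array([y[0],y[1],0])
    else: y=np.array([*yaw_dir,0.])
    y/=np.linalg.norm(y)
    if y@R.as_matrix()[:,1]<0:y=-y
    G=Ro.from_matrix(np.c_[x,y,np.cross(x,y)])
    t=(R.inv()*G).as_rotvec();print("turn scaled",np.round(t/(np.pi/4),4),"deg",np.round(np.degrees(t),2))
E
python3 - <<'E'
from m import *
s=r.get_state();R=Ro.from_euler("xyz",s["eef_rot"],degrees=True).as_matrix();print(np.round(R,4))
p=r.capture("top")
hsv=cv2.cvtColor(p["color"],cv2.COLOR_RGB2HSV)
for n in("top","side"):
    p=r.capture(n);z=p["range_z"];C=world(p,[[u,v] for v in range(384) for u in range(512)],d=np.where(z>0,z,.001).ravel())
    # coaster: texture/colour brown, z 3..9mm ; count by colour
    m=(abs(C[:,0]-.498)<.06)&(abs(C[:,1]+.245)<.06)
    h=cv2.cvtColor(p["color"],cv2.COLOR_RGB2HSV).reshape(-1,3)
    q=m&(h[:,1]>75)&(h[:,0]<20)&(C[:,2]<.015)
    W=C[q];print(n,len(W),circ(W),np.round(np.percentile(W,[1,99],axis=0),4).tolist(),np.median(W[:,2]))
    hull=cv2.convexHull(W[:,:2].astype(np.float32));print(cv2.fitEllipse((hull*1e4).astype(np.float32)))
a=-12.6
rows([.498,-.2535,.22],[0,1.])
E
```

```text
[[ 0.000e+00 -4.464e-01  8.948e-01]
 [ 0.000e+00  8.948e-01  4.464e-01]
 [-1.000e+00  0.000e+00  1.000e-04]]
top 437 (array([ 0.4989, -0.2532]), 0.0461) [[0.4568, -0.292, 0.0012], [0.5426, -0.2104, 0.01]] 0.0055460920534144975
((4996.9248046875, -2532.38623046875), (874.9183959960938, 909.780029296875), 9.190572738647461)
side 232 (array([ 0.4972, -0.2504]), 0.0466) [[0.4541, -0.2815, -0.0004], [0.5377, -0.2054, 0.0136]] 0.006038280349724312
((4971.109375, -2502.381591796875), (874.9959106445312, 907.8619384765625), 8.828605651855469)
shift scaled [0.1703 1.5053 2.2164]
turn scaled [ 5.893e-01 -0.000e+00 -1.000e-04] deg [26.52 -0.   -0.  ]
```

>>> send_rows(
  plan=[
    [[0,0.68,1],[0,0,0]],
    [[0,0.68,1],[0,0,0]],
    [[0,0.68,1],[0,0,0]],
    [[0,0.68,1],[0,0,0]],
    [[0,0.68,1],[0,0,0]],
  ],
  jaw=1,
)

```text
time_s: 1.75
tcp_pos: [0.3918, -0.4429, 0.2463]
eef_rot: [-36.3, 89.9, -9.5]
contact_force: [-0.2, -1.0, 0.2]
gripper_width: 0.0876
```

>>> send_rows(
  plan=[
    [[0,0.68,1],[0,0,0]],
    [[0,0.68,1],[0,0,0]],
    [[0,0.68,1],[0,0,0]],
    [[0,0.68,1],[0,0,0]],
    [[0,0.68,1],[0,0,0]],
  ],
)

```text
time_s: 2.25
tcp_pos: [0.4817, -0.2818, 0.2466]
eef_rot: [-30.9, 89.9, -4.0]
contact_force: [-0.0, -0.5, -0.9]
gripper_width: 0.0873
```

```bash
python3 -c "
from m import *
s=r.get_state();print(s['tcp_pos'],s['contact_force'],s['time_s'])
rows([.498,-.2535,.131])"
```

```text
[ 0.48170499 -0.28184685  0.24663143] [-0.04948747 -0.50934209 -0.90676511] 2.25
shift scaled [0.7711 0.1202 0.1809]
turn scaled [0.     0.0025 0.0015] deg [0.   0.11 0.07]
```

>>> send_rows(
  plan=[
    [[0,0.12,0.18],[0,0,0]],
    [[0.1,0.12,0.181],[0,0,0]],
    [[0.3,0.12,0.181],[0,0,0]],
    [[0.4,0.12,0.181],[0,0,0]],
    [[0.4,0.12,0.181],[0,0,0]],
  ],
)

```text
time_s: 2.75
tcp_pos: [0.4963, -0.2539, 0.1844]
eef_rot: [131.9, 89.9, 158.8]
contact_force: [0.2, 0.3, -0.1]
gripper_width: 0.0877
```

```bash
python3 -c "
from m import *
s=r.get_state();print(s['tcp_pos'],s['contact_force'],s['time_s'])
rows([.498,-.2535,.131])
p=r.capture('side');cv2.imwrite('pics/c.png',cv2.resize(p['color'][60:200,200:400,::-1],None,fx=3,fy=3))"
```

```text
[ 0.49630567 -0.25390479  0.18439338] [ 0.19524073  0.27206698 -0.07534383] 2.75
shift scaled [ 0.3559 -0.0033  0.0118]
turn scaled [ 0.     -0.0018 -0.002 ] deg [ 0.   -0.08 -0.09]
```

View pics/c.png

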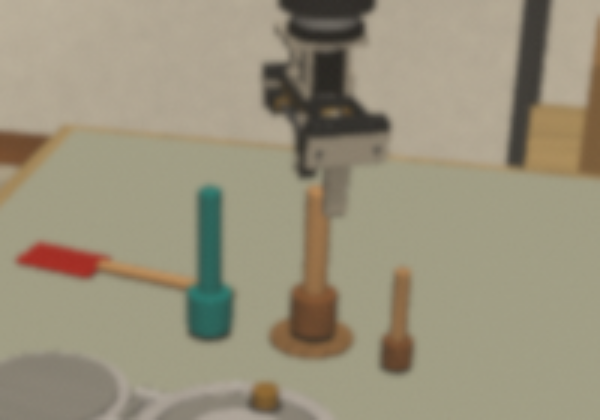

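The gripper is above the mallet's handle (picture about (315,190)), with the far finger hidden. Next I descend and grip.

>>> send_rows(
  plan=[
    [[0.12,0,0.01],[0,0,0]],
    [[0.24,0,0.01],[0,0,0]],
    [[0.355,0,0.01],[0,0,0]],
    [[0.355,0,0.01],[0,0,0]],
    [[0.355,0,0.01],[0,0,0]],
  ],
)

```text
time_s: 3.3
tcp_pos: [0.4992, -0.2542, 0.134]
eef_rot: [-62.8, 89.9, -35.9]
contact_force: [0.0, 0.9, 0.4]
gripper_width: 0.0878
```

>>> send_rows(
  plan=[
    [[0,0,0],[0,0,0]],
    [[0,0,0],[0,0,0]],
    [[0,0,0],[0,0,0]],
    [[0,0,0],[0,0,0]],
    [[0,0,0],[0,0,0]],
  ],
  jaw=-1,
  force=45,
)

```text
time_s: 3.8
tcp_pos: [0.4992, -0.2541, 0.1342]
eef_rot: [-58.6, 89.9, -31.7]
contact_force: [-0.8, -0.1, 0.1]
gripper_width: 0.0532
```

>>> send_rows(
  plan=[
    [[0,0,0],[0,0,0]],
    [[0,0,0],[0,0,0]],
    [[0,0,0],[0,0,0]],
    [[0,0,0],[0,0,0]],
    [[0,0,0],[0,0,0]],
  ],
)

```text
time_s: 4.3
tcp_pos: [0.4992, -0.2541, 0.1341]
eef_rot: [-59.4, 89.9, -32.5]
contact_force: [0.6, -0.4, -0.5]
gripper_width: 0.0252
```

```bash
python3 -c "
from m import *
s=r.get_state();print(s['tcp_pos'],s['contact_force'],s['gripper_width'],s['time_s']);rows([.498,-.2535,.131])"
```

```text
[ 0.49917114 -0.25413739  0.13408869] [ 0.56291464 -0.35109577 -0.52001589] 0.02517280554116409 4.3
shift scaled [ 0.0206  0.0073 -0.0051]
turn scaled [0.     0.0009 0.0016] deg [0.   0.04 0.07]
```

>>> send_rows(
  plan=[
    [[-0.15,0,0],[0,0,0]],
    [[-0.4,0,0],[0,0,0]],
    [[-0.6,0,0],[0,0,0]],
    [[-0.6,0,0],[0,0,0]],
    [[-0.6,0,0],[0,0,0]],
  ],
)

```text
time_s: 4.8
tcp_pos: [0.4989, -0.2538, 0.2241]
eef_rot: [-33.1, 89.9, -6.2]
contact_force: [0.5, -0.4, -2.8]
gripper_width: 0.0254
```

```bash
python3 -c "
from m import *
for i in range(3):
  p=r.capture('top' if i else 'side');s=r.get_state();print(s['tcp_pos'],s['contact_force'],s['moment'],s['gripper_width'],s['time_s'])
rows([.4985,-.0270,.235])
C=cloud(p,np.ones((384,512),bool));Q=C[(np.hypot(C[:,0]-.499,C[:,1]+.254)<.05)&(C[:,2]>.05)&(C[:,2]<.2)]
print(np.round(np.percentile(Q,[2,98],axis=0),3))"
```

```text
[ 0.49832824 -0.25369625  0.22307802] [-0.82938843 -0.23235848 -2.91218097] [-8.12153512e-03 -1.95247644e-05 -9.10016071e-03] 0.025632198465039432 4.85
[ 0.49812343 -0.25368854  0.22262963] [ 0.40502933 -0.84189544 -3.70088201] [0.05744754 0.09193283 0.00071356] 0.025392794361010954 4.9
[ 0.49817046 -0.25375052  0.22251751] [ 0.61118171 -0.30346612 -3.40808053] [2.91317650e-02 7.46052909e-05 3.00024825e-02] 0.02517646297285306 4.95
shift scaled [-0.0831  1.3474  0.6854]
turn scaled [ 0.     -0.0015 -0.0008] deg [ 0.   -0.07 -0.04]
[[ 0.473 -0.251  0.138]
 [ 0.502 -0.232  0.146]]
```

>>> send_rows(
  plan=[
    [[0,0.2,0.1],[0,0,0]],
    [[0,0.45,0.23],[0,0,0]],
    [[0,0.675,0.343],[0,0,0]],
    [[0,0.9,0.457],[0,0,0]],
    [[0,0.99,0.504],[0,0,0]],
  ],
)

```text
time_s: 5.45
tcp_pos: [0.4977, -0.0848, 0.2214]
eef_rot: [148.9, 89.8, 175.9]
contact_force: [0.2, -0.0, -2.5]
gripper_width: 0.0254
```

```bash
python3 -c "
from m import *
s=r.get_state();print(s['tcp_pos'],s['contact_force'],s['time_s'])
rows([.4985,-.0270,.200])"
```

```text
[ 0.49771759 -0.08475925  0.22142155] [ 0.20845546 -0.03801431 -2.53312051] 5.45
shift scaled [0.1429 0.3406 0.1797]
turn scaled [ 0.     -0.0035 -0.0021] deg [ 0.   -0.16 -0.1 ]
```

>>> send_rows(
  plan=[
    [[0,0.18,0.095],[0,0,0]],
    [[0,0.34,0.18],[0,0,0]],
    [[0.08,0.34,0.18],[0,0,0]],
    [[0.13,0.34,0.18],[0,0,0]],
    [[0.13,0.34,0.18],[0,0,0]],
  ],
)

```text
time_s: 5.95
tcp_pos: [0.4973, -0.0277, 0.1999]
eef_rot: [159.0, 89.6, -174.0]
contact_force: [-0.0, -0.3, -3.5]
gripper_width: 0.0255
```

```bash
python3 -c "
from m import *
s=r.get_state();print(s['tcp_pos'],s['contact_force'],s['time_s'])
rows([.4985,-.0270,.200])
p=r.capture('top');cv2.imwrite('pics/d.png',cv2.resize(p['color'][130:270,180:340,::-1],None,fx=3.5,fy=3.5));s=r.get_state();print(s['tcp_pos'],s['contact_force'],s['time_s'])
p=r.capture('side');cv2.imwrite('pics/e.png',cv2.resize(p['color'][120:260,190:370,::-1],None,fx=3.5,fy=3.5))"
```

```text
[ 0.49726449 -0.02769265  0.19987218] [-0.00548616 -0.30862428 -3.46725708] 5.95
shift scaled [-0.0009  0.0004  0.0094]
turn scaled [ 0.     -0.0086 -0.0033] deg [ 0.   -0.39 -0.15]
[ 0.49781456 -0.02785995  0.20074998] [ 0.06358544 -0.55722455 -2.09857621] 6.0
```

View pics/e.png

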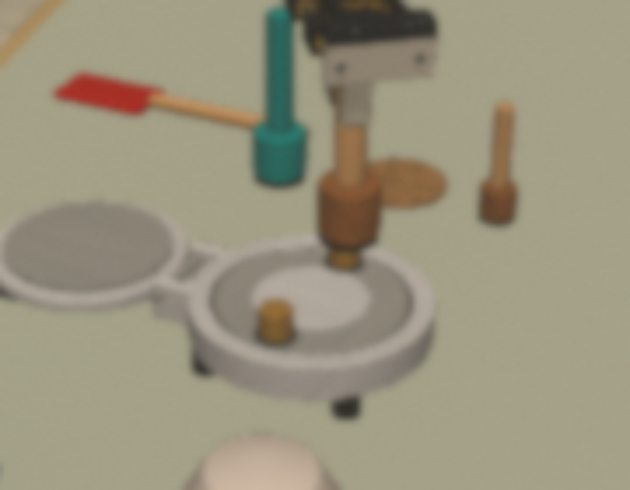

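The mallet's face is right above the right lug (picture about (345,255)), and nothing else is near it. Next I feel for contact.

>>> send_rows(
  plan=[
    [[0.005,0,0.007],[0,0,0]],
    [[0.01,0,0.007],[0,0,0]],
    [[0.015,0,0.007],[0,0,0]],
    [[0.02,0,0.007],[0,0,0]],
    [[0.023,0,0.007],[0,0,0]],
  ],
)

```text
time_s: 6.55
tcp_pos: [0.4992, -0.0275, 0.1979]
eef_rot: [158.0, 89.7, -175.0]
contact_force: [-0.9, 0.2, -3.7]
gripper_width: 0.0253
```

>>> send_rows(
  plan=[
    [[0.003,0,0],[0,0,0]],
    [[0.006,0,0],[0,0,0]],
    [[0.009,0,0],[0,0,0]],
    [[0.012,0,0],[0,0,0]],
    [[0.015,0,0],[0,0,0]],
  ],
)

```text
time_s: 7.05
tcp_pos: [0.4994, -0.0274, 0.1959]
eef_rot: [159.6, 89.8, -173.5]
contact_force: [-1.0, 0.5, 1.8]
gripper_width: 0.0255
```

>>> send_rows(
  plan=[
    [[0.002,0,0],[0,0,0]],
    [[0.004,0,0],[0,0,0]],
    [[0.006,0,0],[0,0,0]],
    [[0.006,0,0],[0,0,0]],
    [[0.006,0,0],[0,0,0]],
  ],
)

```text
time_s: 7.55
tcp_pos: [0.4996, -0.0275, 0.1958]
eef_rot: [162.5, 89.8, -170.5]
contact_force: [-2.6, 0.7, 6.1]
gripper_width: 0.0257
```

>>> send_rows(
  plan=[
    [[0.004,0,0],[0,0,0]],
    [[0.006,0,0],[0,0,0]],
    [[0.007,0,0],[0,0,0]],
    [[0.008,0,0],[0,0,0]],
    [[0.008,0,0],[0,0,0]],
  ],
)

```text
time_s: 8.05
tcp_pos: [0.4998, -0.0275, 0.1955]
eef_rot: [167.7, 89.9, -165.3]
contact_force: [-3.6, 1.7, 7.8]
gripper_width: 0.0253
```

>>> send_rows(
  plan=[
    [[0.005,0.001,-0.003],[0,0,0]],
    [[0.007,0.001,-0.003],[0,0,0]],
    [[0.008,0.001,-0.003],[0,0,0]],
    [[0.009,0.001,-0.003],[0,0,0]],
    [[0.01,0.001,-0.003],[0,0,0]],
  ],
)

```text
time_s: 8.55
tcp_pos: [0.4996, -0.0276, 0.1951]
eef_rot: [179.7, 89.9, -153.3]
contact_force: [-4.0, 0.5, 9.2]
gripper_width: 0.0251
```

```bash
python3 -c "
from m import *
for i in range(3):
  s=r.get_state();print(s['tcp_pos'],s['contact_force'],s['moment'],s['time_s']); r.capture('top')
rows(s['tcp_pos'])"
```

```text
[ 0.49957487 -0.0276259   0.19506552] [-4.01031368  0.48541142  9.19365199] [ 0.48374128  1.59999387 -0.00631733] 8.55
[ 0.49957996 -0.02758403  0.19503112] [-3.3986376   0.38726892  8.60098678] [0.50016396 1.54392264 0.03667336] 8.6
[ 0.49956878 -0.02762623  0.19506355] [-2.51759699  0.86048577  7.24551691] [ 0.53251039  1.54909706 -0.02688737] 8.65
shift scaled [-0.0001 -0.     -0.0001]
turn scaled [ 0.     -0.0021 -0.    ] deg [ 0.  -0.1 -0. ]
```

>>> send_rows(
  plan=[
    [[0.008,0.001,-0.003],[0,0,0]],
    [[0.009,0.001,-0.003],[0,0,0]],
    [[0.01,0.001,-0.003],[0,0,0]],
    [[0.01,0.001,-0.003],[0,0,0]],
    [[0.01,0.001,-0.003],[0,0,0]],
  ],
)

```text
time_s: 9.2
tcp_pos: [0.4994, -0.0277, 0.1947]
eef_rot: [-136.3, 90.0, -109.3]
contact_force: [-3.2, 0.6, 9.0]
gripper_width: 0.0256
```

>>> send_rows(
  plan=[
    [[0.008,0.001,-0.002],[0,0,0]],
    [[0.009,0.001,-0.002],[0,0,0]],
    [[0.01,0.001,-0.002],[0,0,0]],
    [[0.011,0.001,-0.002],[0,0,0]],
    [[0.012,0.001,-0.002],[0,0,0]],
  ],
)

```text
time_s: 9.7
tcp_pos: [0.4994, -0.0278, 0.1942]
eef_rot: [-73.6, 89.9, -46.5]
contact_force: [-2.4, -0.0, 10.9]
gripper_width: 0.0252
```

>>> send_rows(
  plan=[
    [[-0.13,0.03,0.024],[0,0,0]],
    [[-0.14,0.28,0.224],[0,0,0]],
    [[-0.14,0.52,0.416],[0,0,0]],
    [[-0.12,0.609,0.487],[0,0,0]],
    [[-0.09,0.609,0.487],[0,0,0]],
  ],
)

```text
time_s: 10.2
tcp_pos: [0.5235, 0.0891, 0.2071]
eef_rot: [-57.2, 89.9, -30.1]
contact_force: [-1.0, -0.4, -3.3]
gripper_width: 0.0254
```

```bash
python3 -c "
from m import *
p=r.capture('top');s=r.get_state();print(s['tcp_pos'],s['contact_force'],s['time_s'])
rows([.5245,.0865,.203])
p=r.capture('side');s=r.get_state();print(s['tcp_pos'],s['contact_force'],s['time_s'])
C=cloud(p,np.ones((384,512),bool));L=C[(np.hypot(C[:,0]-.499,C[:,1]+.027)<.012)&(C[:,2]>.055)&(C[:,2]<.08)];print(len(L),np.percentile(L[:,2],[50,80]))
cv2.imwrite('pics/f.png',cv2.resize(p['color'][120:260,190:370,::-1],None,fx=3.5,fy=3.5))"
```

```text
[0.52247409 0.08770136 0.20603996] [-0.27660168 -0.92744038 -3.67012473] 10.25
shift scaled [ 0.0203 -0.0133  0.0084]
turn scaled [-0.     -0.0019  0.0012] deg [-0.   -0.09  0.05]
[0.52216653 0.08679577 0.20630375] [-1.05959721 -0.0176917  -2.61716829] 10.3
47 [0.06550033 0.06720547]
```

View pics/f.png

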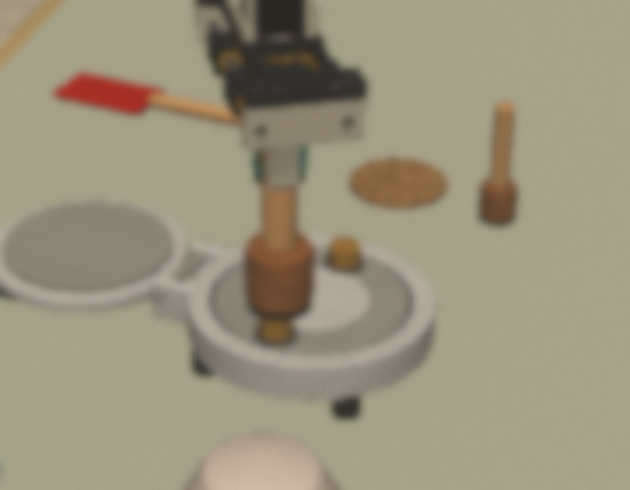

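The mallet is upright and centred over the left lug (about (275,320)). Next I feel for contact here.

>>> send_rows(
  plan=[
    [[0.006,-0.006,0.012],[0,0,0]],
    [[0.012,-0.006,0.012],[0,0,0]],
    [[0.018,-0.006,0.012],[0,0,0]],
    [[0.022,-0.006,0.012],[0,0,0]],
    [[0.026,-0.006,0.012],[0,0,0]],
  ],
)

```text
time_s: 10.8
tcp_pos: [0.5242, 0.0865, 0.2025]
eef_rot: [-150.2, 89.9, -123.1]
contact_force: [-0.9, -0.2, -2.1]
gripper_width: 0.0251
```

>>> send_rows(
  plan=[
    [[0.002,0,0],[0,0,0]],
    [[0.004,0,0],[0,0,0]],
    [[0.006,0,0],[0,0,0]],
    [[0.008,0,0],[0,0,0]],
    [[0.01,0,0],[0,0,0]],
  ],
)

```text
time_s: 11.3
tcp_pos: [0.5245, 0.0866, 0.2017]
eef_rot: [-123.2, 89.9, -96.2]
contact_force: [-1.1, -0.7, 4.7]
gripper_width: 0.0256
```

>>> send_rows(
  plan=[
    [[0.005,0.001,-0.001],[0,0,0]],
    [[0.006,0.001,-0.001],[0,0,0]],
    [[0.007,0.001,-0.002],[0,0,0]],
    [[0.008,0.001,-0.002],[0,0,0]],
    [[0.009,0.001,-0.002],[0,0,0]],
  ],
)

```text
time_s: 11.8
tcp_pos: [0.5245, 0.0867, 0.2007]
eef_rot: [-93.3, 89.9, -66.3]
contact_force: [-1.8, 0.7, 5.7]
gripper_width: 0.0252
```

>>> send_rows(
  plan=[
    [[0.006,0.001,-0.001],[0,0,0]],
    [[0.008,0.001,-0.002],[0,0,0]],
    [[0.01,0.001,-0.002],[0,0,0]],
    [[0.012,0.001,-0.002],[0,0,0]],
    [[0.013,0.001,-0.002],[0,0,0]],
  ],
)

```text
time_s: 12.3
tcp_pos: [0.5246, 0.087, 0.1996]
eef_rot: [-52.4, 89.9, -25.3]
contact_force: [-1.5, 0.5, 8.7]
gripper_width: 0.0256
```

>>> send_rows(
  plan=[
    [[0.007,0.001,-0.001],[0,0,0]],
    [[0.008,0.001,-0.002],[0,0,0]],
    [[0.009,0.001,-0.002],[0,0,0]],
    [[0.01,0.001,-0.002],[0,0,0]],
    [[0.011,0.001,-0.002],[0,0,0]],
  ],
)

```text
time_s: 12.8
tcp_pos: [0.5247, 0.0872, 0.1989]
eef_rot: [-36.3, 89.8, -9.2]
contact_force: [-2.8, 0.7, 10.3]
gripper_width: 0.0254
```

>>> send_rows(
  plan=[
    [[-0.08,-0.02,-0.016],[0,0,0]],
    [[-0.09,-0.3,-0.244],[0,0,0]],
    [[-0.08,-0.54,-0.439],[0,0,0]],
    [[-0.03,-0.608,-0.494],[0,0,0]],
    [[0.008,-0.608,-0.494],[0,0,0]],
  ],
)

```text
time_s: 13.3
tcp_pos: [0.4993, -0.0297, 0.1974]
eef_rot: [-32.7, 89.8, -5.7]
contact_force: [-0.6, -0.3, -2.9]
gripper_width: 0.0255
```

>>> send_rows(
  plan=[
    [[0.006,0.012,0.006],[0,0,0]],
    [[0.012,0.012,0.006],[0,0,0]],
    [[0.016,0.012,0.006],[0,0,0]],
    [[0.02,0.012,0.006],[0,0,0]],
    [[0.024,0.012,0.006],[0,0,0]],
  ],
)

```text
time_s: 13.8
tcp_pos: [0.4998, -0.0271, 0.1942]
eef_rot: [-30.2, 89.8, -3.2]
contact_force: [-0.9, 1.5, 3.2]
gripper_width: 0.0254
```

>>> send_rows(
  plan=[
    [[0.005,0.001,-0.002],[0,0,0]],
    [[0.008,0.001,-0.002],[0,0,0]],
    [[0.011,0.001,-0.002],[0,0,0]],
    [[0.014,0.001,-0.002],[0,0,0]],
    [[0.016,0.001,-0.002],[0,0,0]],
  ],
)

```text
time_s: 14.3
tcp_pos: [0.4999, -0.0272, 0.1928]
eef_rot: [-32.6, 89.7, -5.6]
contact_force: [-2.2, 1.0, 6.7]
gripper_width: 0.0253
```

>>> send_rows(
  plan=[
    [[0.006,0.001,-0.002],[0,0,0]],
    [[0.008,0.001,-0.002],[0,0,0]],
    [[0.01,0.001,-0.002],[0,0,0]],
    [[0.012,0.001,-0.002],[0,0,0]],
    [[0.014,0.001,-0.002],[0,0,0]],
  ],
)

```text
time_s: 14.8
tcp_pos: [0.5, -0.0273, 0.1919]
eef_rot: [-34.6, 89.6, -7.6]
contact_force: [-3.7, 0.1, 10.7]
gripper_width: 0.0254
```

```bash
python3 -c "
from m import *
s=r.get_state();print(s['tcp_pos'],s['contact_force'],s['time_s']);rows([.5245,.0868,.2010])"
```

```text
[ 0.49998166 -0.02728448  0.19185131] [-3.66768839  0.14637062 10.67470554] 14.8
shift scaled [-0.0606  0.6029  0.4917]
turn scaled [0.     0.0065 0.0045] deg [0.   0.29 0.2 ]
```

>>> send_rows(
  plan=[
    [[-0.11,0.03,0.024],[0,0.006,0.004],[0,0,0]],
    [[-0.125,0.28,0.224],[0,0.006,0.004]],
    [[-0.125,0.52,0.424],[0,0.006,0.004]],
    [[-0.09,0.603,0.492],[0,0.006,0.004]],
    [[-0.062,0.603,0.492],[0,0.006,0.004]],
  ],
)

```text
schema error: expected 2 entries
```

>>> send_rows(
  plan=[
    [[-0.11,0.03,0.024],[0,0.006,0.004]],
    [[-0.125,0.28,0.224],[0,0.006,0.004]],
    [[-0.125,0.52,0.424],[0,0.006,0.004]],
    [[-0.09,0.603,0.492],[0,0.006,0.004]],
    [[-0.062,0.603,0.492],[0,0.006,0.004]],
  ],
)

```text
time_s: 15.3
tcp_pos: [0.5248, 0.089, 0.2004]
eef_rot: [-24.6, 90.0, 2.6]
contact_force: [-1.1, -0.5, -2.3]
gripper_width: 0.0256
```

>>> send_rows(
  plan=[
    [[0.004,-0.012,-0.006],[0,0,0]],
    [[0.007,-0.012,-0.006],[0,0,0]],
    [[0.011,-0.012,-0.006],[0,0,0]],
    [[0.014,-0.012,-0.006],[0,0,0]],
    [[0.018,-0.012,-0.006],[0,0,0]],
  ],
)

```text
time_s: 15.8
tcp_pos: [0.525, 0.0864, 0.1986]
eef_rot: [-20.7, 89.9, 6.5]
contact_force: [-2.9, -0.8, 5.6]
gripper_width: 0.0252
```

8.5 N. Next I continue on the left.

>>> send_rows(
  plan=[
    [[0.005,0.001,-0.002],[0,0,0]],
    [[0.007,0.001,-0.002],[0,0,0]],
    [[0.01,0.001,-0.002],[0,0,0]],
    [[0.012,0.001,-0.002],[0,0,0]],
    [[0.015,0.001,-0.002],[0,0,0]],
  ],
)

```text
time_s: 16.3
tcp_pos: [0.5251, 0.0864, 0.1974]
eef_rot: [-12.4, 89.9, 14.7]
contact_force: [-4.2, 1.8, 8.3]
gripper_width: 0.0251
```

>>> send_rows(
  plan=[
    [[0.006,0.002,-0.006],[0,0,0]],
    [[0.008,0.002,-0.006],[0,0,0]],
    [[0.01,0.002,-0.006],[0,0,0]],
    [[0.012,0.002,-0.006],[0,0,0]],
    [[0.013,0.002,-0.006],[0,0,0]],
  ],
)

```text
time_s: 16.8
tcp_pos: [0.5249, 0.0865, 0.1969]
eef_rot: [-9.2, 89.7, 18.0]
contact_force: [-2.2, 1.9, 9.3]
gripper_width: 0.0251
```

```bash
python3 -c "
from m import *
s=r.get_state();print(s['tcp_pos'],s['contact_force'],s['time_s']);rows([.4988,-.0275,.1935])"
```

```text
[0.52485654 0.08649073 0.19686999] [-2.16824277  1.91768737  9.29637693] 16.8
shift scaled [ 0.0205 -0.5969 -0.5015]
turn scaled [0.     0.0063 0.001 ] deg [0.   0.28 0.05]
```

>>> send_rows(
  plan=[
    [[-0.08,-0.02,-0.016],[0,0.006,0.001]],
    [[-0.09,-0.3,-0.25],[0,0.006,0.001]],
    [[-0.075,-0.54,-0.45],[0,0.006,0.001]],
    [[-0.02,-0.597,-0.5],[0,0.006,0.001]],
    [[0.017,-0.597,-0.5],[0,0.006,0.001]],
  ],
)

```text
time_s: 17.3
tcp_pos: [0.4979, -0.0294, 0.1933]
eef_rot: [147.1, 90.0, 174.1]
contact_force: [0.4, 1.0, -2.3]
gripper_width: 0.0256
```

>>> send_rows(
  plan=[
    [[0.004,0.012,0.004],[0,0,0]],
    [[0.009,0.012,0.003],[0,0,0]],
    [[0.013,0.012,0.002],[0,0,0]],
    [[0.017,0.012,0.001],[0,0,0]],
    [[0.021,0.012,0],[0,0,0]],
  ],
)

```text
time_s: 17.8
tcp_pos: [0.4978, -0.0274, 0.1912]
eef_rot: [-50.2, 89.9, -23.1]
contact_force: [-1.9, -2.0, 8.1]
gripper_width: 0.0253
```

>>> send_rows(
  plan=[
    [[0.006,0,-0.001],[0,0,0]],
    [[0.008,0,-0.002],[0,0,0]],
    [[0.01,0,-0.003],[0,0,0]],
    [[0.013,0,-0.004],[0,0,0]],
    [[0.015,0,-0.004],[0,0,0]],
  ],
)

```text
time_s: 18.3
tcp_pos: [0.4979, -0.0274, 0.1903]
eef_rot: [-51.8, 89.9, -24.7]
contact_force: [-3.4, -2.5, 9.7]
gripper_width: 0.0253
```

>>> send_rows(
  plan=[
    [[0.008,-0.004,-0.004],[0,0,0]],
    [[0.009,-0.004,-0.004],[0,0,0]],
    [[0.01,-0.004,-0.004],[0,0,0]],
    [[0.011,-0.004,-0.004],[0,0,0]],
    [[0.012,-0.004,-0.004],[0,0,0]],
  ],
)

```text
time_s: 18.8
tcp_pos: [0.498, -0.0277, 0.1898]
eef_rot: [-49.6, 89.8, -22.4]
contact_force: [-3.7, -1.1, 10.4]
gripper_width: 0.0253
```

```bash
python3 -c "
from m import *
s=r.get_state();print(s['tcp_pos'],s['contact_force'],s['time_s']);rows([.5240,.0855,.199])"
```

```text
[ 0.49801062 -0.02771099  0.18979122] [-3.70963515 -1.07561527 10.41990202] 18.8
shift scaled [-0.0618  0.5918  0.4994]
turn scaled [0.     0.0028 0.0033] deg [0.   0.13 0.15]
```

>>> send_rows(
  plan=[
    [[-0.11,0.03,0.024],[0,0.003,0.003]],
    [[-0.125,0.28,0.235],[0,0.003,0.003]],
    [[-0.125,0.52,0.44],[0,0.003,0.003]],
    [[-0.09,0.592,0.499],[0,0.003,0.003]],
    [[-0.062,0.592,0.499],[0,0.003,0.003]],
  ],
)

```text
time_s: 19.3
tcp_pos: [0.5243, 0.0883, 0.1984]
eef_rot: [84.0, 90.0, 111.4]
contact_force: [-0.2, 0.2, -2.8]
gripper_width: 0.0252
```

>>> send_rows(
  plan=[
    [[0.004,-0.01,-0.005],[0,0,0]],
    [[0.007,-0.01,-0.005],[0,0,0]],
    [[0.011,-0.01,-0.006],[0,0,0]],
    [[0.014,-0.01,-0.007],[0,0,0]],
    [[0.018,-0.01,-0.008],[0,0,0]],
  ],
)

```text
time_s: 19.8
tcp_pos: [0.5243, 0.086, 0.1967]
eef_rot: [-0.5, 89.9, 26.9]
contact_force: [-1.7, 0.8, 5.2]
gripper_width: 0.0255
```

>>> send_rows(
  plan=[
    [[0.006,0.001,-0.003],[0,0,0]],
    [[0.008,0.001,-0.003],[0,0,0]],
    [[0.011,0.001,-0.003],[0,0,0]],
    [[0.014,0.001,-0.003],[0,0,0]],
    [[0.017,0.001,-0.003],[0,0,0]],
  ],
)

```text
time_s: 20.3
tcp_pos: [0.5244, 0.0861, 0.1953]
eef_rot: [-1.9, 89.8, 25.5]
contact_force: [-3.1, 2.2, 8.2]
gripper_width: 0.0252
```

>>> send_rows(
  plan=[
    [[0.007,-0.002,-0.005],[0,0.003,0.001]],
    [[0.009,-0.002,-0.005],[0,0.003,0.001]],
    [[0.011,-0.002,-0.005],[0,0.003,0.001]],
    [[0.013,-0.002,-0.005],[0,0.003,0.001]],
    [[0.015,-0.002,-0.005],[0,0.003,0.001]],
  ],
)

```text
time_s: 20.8
tcp_pos: [0.5246, 0.086, 0.1947]
eef_rot: [10.9, 89.8, 38.3]
contact_force: [-3.3, 3.6, 10.8]
gripper_width: 0.0256
```

```bash
python3 -c "
from m import *
s=r.get_state();print(s['tcp_pos'],s['contact_force'],s['time_s']);rows([.4990,-.0275,.1915])"
```

```text
[0.52464497 0.08597843 0.19469052] [-3.25382511  3.60517921 10.84506948] 20.8
shift scaled [ 0.0187 -0.5932 -0.4998]
turn scaled [-0.      0.0053 -0.001 ] deg [-0.    0.24 -0.05]
```

>>> send_rows(
  plan=[
    [[-0.08,-0.02,-0.016],[0,0.005,-0.001]],
    [[-0.09,-0.3,-0.25],[0,0.005,-0.001]],
    [[-0.075,-0.54,-0.45],[0,0.005,-0.001]],
    [[-0.02,-0.593,-0.5],[0,0.005,-0.001]],
    [[0.017,-0.593,-0.5],[0,0.005,-0.001]],
  ],
)

```text
time_s: 21.3
tcp_pos: [0.4978, -0.0295, 0.1911]
eef_rot: [138.5, 90.0, 165.7]
contact_force: [0.6, 1.2, -2.5]
gripper_width: 0.0256
```

>>> send_rows(
  plan=[
    [[0.004,0.012,0.004],[0,0,0]],
    [[0.009,0.012,0.003],[0,0,0]],
    [[0.013,0.012,0.002],[0,0,0]],
    [[0.017,0.012,0.001],[0,0,0]],
    [[0.02,0.012,0],[0,0,0]],
  ],
)

```text
time_s: 21.8
tcp_pos: [0.4977, -0.0276, 0.1891]
eef_rot: [-59.1, 89.9, -31.8]
contact_force: [-1.2, -2.0, 6.4]
gripper_width: 0.0255
```

>>> send_rows(
  plan=[
    [[0.006,-0.002,-0.002],[0,0,0]],
    [[0.008,-0.002,-0.002],[0,0,0]],
    [[0.01,-0.002,-0.002],[0,0,0]],
    [[0.013,-0.002,-0.002],[0,0,0]],
    [[0.016,-0.002,-0.002],[0,0,0]],
  ],
)

```text
time_s: 22.3
tcp_pos: [0.498, -0.0277, 0.188]
eef_rot: [-66.0, 89.9, -38.6]
contact_force: [-3.2, -3.1, 9.3]
gripper_width: 0.0252
```

>>> send_rows(
  plan=[
    [[0.008,-0.004,-0.006],[0,0,0]],
    [[0.01,-0.004,-0.006],[0,0,0]],
    [[0.011,-0.004,-0.006],[0,0,0]],
    [[0.013,-0.004,-0.006],[0,0,0]],
    [[0.014,-0.004,-0.006],[0,0,0]],
  ],
)

```text
time_s: 22.8
tcp_pos: [0.4979, -0.0281, 0.1872]
eef_rot: [-58.5, 89.8, -31.1]
contact_force: [-3.8, -1.1, 11.1]
gripper_width: 0.0253
```

```bash
python3 -c "
from m import *
s=r.get_state();print(s['tcp_pos'],s['contact_force'],s['time_s']);rows([.5240,.0855,.1968])"
```

```text
[ 0.49793886 -0.02809197  0.18722173] [-3.83805623 -1.08990178 11.09850997] 22.8
shift scaled [-0.0646  0.5917  0.5034]
turn scaled [0.     0.0021 0.0034] deg [0.   0.09 0.15]
```

>>> send_rows(
  plan=[
    [[-0.11,0.03,0.024],[0,0.002,0.003]],
    [[-0.125,0.28,0.235],[0,0.002,0.003]],
    [[-0.125,0.52,0.44],[0,0.002,0.003]],
    [[-0.09,0.592,0.503],[0,0.002,0.003]],
    [[-0.064,0.592,0.503],[0,0.002,0.003]],
  ],
)

```text
time_s: 23.3
tcp_pos: [0.5242, 0.0885, 0.196]
eef_rot: [81.6, 90.0, 109.2]
contact_force: [0.0, -0.2, -2.7]
gripper_width: 0.0252
```

>>> send_rows(
  plan=[
    [[0.004,-0.01,-0.005],[0,0,0]],
    [[0.007,-0.01,-0.005],[0,0,0]],
    [[0.011,-0.01,-0.006],[0,0,0]],
    [[0.014,-0.01,-0.007],[0,0,0]],
    [[0.018,-0.01,-0.008],[0,0,0]],
  ],
)

```text
time_s: 23.8
tcp_pos: [0.5243, 0.0864, 0.1942]
eef_rot: [14.6, 89.9, 42.2]
contact_force: [-2.8, 1.7, 5.3]
gripper_width: 0.0253
```

>>> send_rows(
  plan=[
    [[0.006,-0.001,-0.003],[0,0,0]],
    [[0.008,-0.001,-0.003],[0,0,0]],
    [[0.011,-0.001,-0.003],[0,0,0]],
    [[0.013,-0.001,-0.003],[0,0,0]],
    [[0.015,-0.001,-0.003],[0,0,0]],
  ],
)

```text
time_s: 24.3
tcp_pos: [0.5245, 0.0864, 0.1932]
eef_rot: [11.2, 89.8, 38.8]
contact_force: [-3.5, 5.4, 8.6]
gripper_width: 0.0259
```

>>> send_rows(
  plan=[
    [[0.007,0.006,-0.003],[0,0.003,0.001]],
    [[0.009,0.006,-0.003],[0,0.003,0.001]],
    [[0.011,0.006,-0.003],[0,0.003,0.001]],
    [[0.013,0.006,-0.003],[0,0.003,0.001]],
    [[0.014,0.006,-0.003],[0,0.003,0.001]],
  ],
)

```text
time_s: 24.8
tcp_pos: [0.5244, 0.0869, 0.1927]
eef_rot: [15.7, 89.7, 43.3]
contact_force: [-2.9, 1.7, 10.1]
gripper_width: 0.0254
```

```bash
python3 -c "
from m import *
s=r.get_state();print(s['tcp_pos'],s['contact_force'],s['time_s']);rows([.4990,-.0275,.1888])"
```

```text
[0.52438093 0.08686999 0.19265915] [-2.85920344  1.73574611 10.08795796] 24.8
shift scaled [ 0.0228 -0.5975 -0.5031]
turn scaled [-0.      0.0056 -0.0016] deg [-0.    0.25 -0.07]
```

>>> send_rows(
  plan=[
    [[-0.08,-0.02,-0.016],[0,0.005,-0.001]],
    [[-0.09,-0.3,-0.25],[0,0.005,-0.001]],
    [[-0.075,-0.54,-0.45],[0,0.005,-0.001]],
    [[-0.02,-0.597,-0.503],[0,0.005,-0.001]],
    [[0.02,-0.597,-0.503],[0,0.005,-0.001]],
  ],
)

```text
time_s: 25.3
tcp_pos: [0.4977, -0.0298, 0.1887]
eef_rot: [117.5, 90.0, 144.9]
contact_force: [0.1, 0.4, -3.0]
gripper_width: 0.0256
```

>>> send_rows(
  plan=[
    [[0.004,0.012,0.004],[0,0,0]],
    [[0.009,0.012,0.003],[0,0,0]],
    [[0.013,0.012,0.002],[0,0,0]],
    [[0.017,0.012,0.001],[0,0,0]],
    [[0.02,0.012,0],[0,0,0]],
  ],
)

```text
time_s: 25.8
tcp_pos: [0.4975, -0.0278, 0.1868]
eef_rot: [-50.7, 90.0, -23.3]
contact_force: [-2.4, -0.8, 8.2]
gripper_width: 0.0252
```

>>> send_rows(
  plan=[
    [[0.006,-0.004,-0.002],[0,0,0]],
    [[0.008,-0.004,-0.002],[0,0,0]],
    [[0.01,-0.004,-0.002],[0,0,0]],
    [[0.013,-0.004,-0.002],[0,0,0]],
    [[0.015,-0.004,-0.002],[0,0,0]],
  ],
)

```text
time_s: 26.3
tcp_pos: [0.4979, -0.028, 0.1858]
eef_rot: [-59.0, 89.9, -31.4]
contact_force: [-4.4, -0.6, 9.2]
gripper_width: 0.0253
```

>>> send_rows(
  plan=[
    [[0.008,0,-0.007],[0,0,0]],
    [[0.01,0,-0.007],[0,0,0]],
    [[0.011,0,-0.007],[0,0,0]],
    [[0.012,0,-0.007],[0,0,0]],
    [[0.013,0,-0.007],[0,0,0]],
  ],
)

```text
time_s: 26.8
tcp_pos: [0.4976, -0.028, 0.1854]
eef_rot: [-52.6, 89.8, -25.0]
contact_force: [-3.7, -0.5, 10.9]
gripper_width: 0.0254
```

```bash
python3 -c "
from m import *
s=r.get_state();print(s['tcp_pos'],s['contact_force'],s['time_s']);rows([.5240,.0855,.1948])"
```

```text
[ 0.49755934 -0.02804874  0.18536023] [-3.71898701 -0.53388886 10.86747946] 26.8
shift scaled [-0.0634  0.5886  0.5076]
turn scaled [0.     0.0023 0.003 ] deg [0.   0.1  0.14]
```

>>> send_rows(
  plan=[
    [[-0.11,0.03,0.024],[0,0.002,0.003]],
    [[-0.125,0.28,0.235],[0,0.002,0.003]],
    [[-0.125,0.52,0.44],[0,0.002,0.003]],
    [[-0.09,0.59,0.506],[0,0.002,0.003]],
    [[-0.063,0.59,0.506],[0,0.002,0.003]],
  ],
)

```text
time_s: 27.3
tcp_pos: [0.5243, 0.0885, 0.1942]
eef_rot: [29.3, 90.0, 57.2]
contact_force: [-1.2, -1.3, -2.6]
gripper_width: 0.0256
```

>>> send_rows(
  plan=[
    [[0.004,-0.01,-0.005],[0,0,0]],
    [[0.007,-0.01,-0.005],[0,0,0]],
    [[0.011,-0.01,-0.006],[0,0,0]],
    [[0.014,-0.01,-0.007],[0,0,0]],
    [[0.018,-0.01,-0.008],[0,0,0]],
  ],
)

```text
time_s: 27.8
tcp_pos: [0.5243, 0.0863, 0.1925]
eef_rot: [2.7, 89.9, 30.5]
contact_force: [-1.3, 1.3, 4.1]
gripper_width: 0.0253
```

>>> send_rows(
  plan=[
    [[0.006,0,-0.003],[0,0,0]],
    [[0.008,0.001,-0.003],[0,0,0]],
    [[0.011,0.002,-0.003],[0,0,0]],
    [[0.013,0.002,-0.003],[0,0,0]],
    [[0.015,0.002,-0.003],[0,0,0]],
  ],
)

```text
time_s: 28.3
tcp_pos: [0.5243, 0.0864, 0.1913]
eef_rot: [-1.3, 89.8, 26.5]
contact_force: [-2.2, 1.4, 7.0]
gripper_width: 0.0258
```

>>> send_rows(
  plan=[
    [[0.007,0.002,-0.003],[0,0.003,0.001]],
    [[0.009,0.002,-0.003],[0,0.003,0.001]],
    [[0.011,0.002,-0.003],[0,0.003,0.001]],
    [[0.013,0.002,-0.003],[0,0.003,0.001]],
    [[0.015,0.002,-0.003],[0,0.003,0.001]],
  ],
)

```text
time_s: 28.8
tcp_pos: [0.5245, 0.0866, 0.1905]
eef_rot: [4.8, 89.8, 32.6]
contact_force: [-2.4, 2.2, 9.9]
gripper_width: 0.0254
```

```bash
python3 -c "
from m import *
s=r.get_state();print(s['tcp_pos'],s['contact_force'],s['time_s']);rows([.4990,-.0275,.187])"
```

```text
[0.52453379 0.08657773 0.1905441 ] [-2.37210186  2.21837356  9.85722589] 28.8
shift scaled [ 0.0213 -0.5932 -0.5056]
turn scaled [-0.      0.0053 -0.0004] deg [-0.    0.24 -0.02]
```

>>> send_rows(
  plan=[
    [[-0.08,-0.02,-0.016],[0,0.005,0]],
    [[-0.09,-0.3,-0.25],[0,0.005,0]],
    [[-0.075,-0.54,-0.45],[0,0.005,0]],
    [[-0.02,-0.593,-0.505],[0,0.005,0]],
    [[0.018,-0.593,-0.505],[0,0.005,0]],
  ],
)

```text
time_s: 29.3
tcp_pos: [0.4978, -0.0295, 0.1868]
eef_rot: [122.6, 90.0, 150.2]
contact_force: [0.0, 0.2, -2.9]
gripper_width: 0.0253
```

>>> send_rows(
  plan=[
    [[0.004,0.012,0.004],[0,0,0]],
    [[0.009,0.012,0.003],[0,0,0]],
    [[0.013,0.012,0.002],[0,0,0]],
    [[0.017,0.012,0.001],[0,0,0]],
    [[0.02,0.012,0],[0,0,0]],
  ],
)

```text
time_s: 29.8
tcp_pos: [0.4977, -0.0274, 0.1849]
eef_rot: [-18.6, 90.0, 9.1]
contact_force: [-2.6, -0.4, 7.1]
gripper_width: 0.0253
```

>>> send_rows(
  plan=[
    [[0.006,-0.002,-0.003],[0,0,0]],
    [[0.008,-0.002,-0.003],[0,0,0]],
    [[0.01,-0.002,-0.003],[0,0,0]],
    [[0.013,-0.002,-0.003],[0,0,0]],
    [[0.015,-0.002,-0.003],[0,0,0]],
  ],
)

```text
time_s: 30.3
tcp_pos: [0.4979, -0.0275, 0.1839]
eef_rot: [-42.9, 89.9, -15.1]
contact_force: [-3.8, -1.8, 8.7]
gripper_width: 0.0253
```

>>> send_rows(
  plan=[
    [[-0.1,0,0],[0,0,0]],
    [[-0.25,0,0],[0,0,0]],
    [[-0.27,-0.2,-0.1],[0,0,0]],
    [[-0.27,-0.48,-0.24],[0,0,0]],
    [[-0.27,-0.75,-0.375],[0,0,0]],
  ],
)

```text
time_s: 30.8
tcp_pos: [0.5011, -0.1534, 0.2248]
eef_rot: [-26.0, 89.8, 2.0]
contact_force: [0.8, -0.8, -2.8]
gripper_width: 0.0251
```

Run:
```python
from m import *
s=r.get_state();print(s['tcp_pos'],s['time_s'])
rows([.4985,-.2530,.222])
c=np.array([.5115,.0298]);ly=np.array([.219,.976]);lx=np.array([.976,-.219])
for n in("top","side"):
    p=r.capture(n);C=cloud(p,np.ones((384,512),bool));X=(C[:,:2]-c)@lx;Y=(C[:,:2]-c)@ly;rr=np.hypot(X,Y)
    for sg in(1,-1):
        rim=C[(Y*sg>40e-3)&(abs(rr-.0865)<.004)&(C[:,2]>.04),2]
        pl=C[(abs(Y*sg-.058)<.02)&(np.hypot(X,Y-sg*.058)>.02)&(rr<.066)&(C[:,2]<.055),2]
        lug=C[(np.hypot(X,Y-sg*.058)<.009)&(C[:,2]>.048)&(C[:,2]<.08),2]
        print(n,sg,"rim",np.median(rim),"plate",np.median(pl),len(pl),"lug",np.median(lug),len(lug))
cv2.imwrite('pics/g.png',cv2.resize(p['color'][110:260,190:390,::-1],None,fx=3.5,fy=3.5))
```

```text
[ 0.50111711 -0.15337114  0.22482063] 30.8
shift scaled [ 0.0187 -0.5785 -0.3269]
turn scaled [0.     0.0034 0.0017] deg [0.   0.15 0.08]
top 1 rim 0.6236446701257615 plate nan 0 lug nan 0
top -1 rim 0.6249826283778765 plate nan 0 lug nan 0
side 1 rim 0.5487748822467253 plate 0.03760006955085815 68 lug 0.06189379194067146 30
side -1 rim 0.04957720391269094 plate 0.03747248987847174 85 lug 0.055401262691295416 18
  return _methods._mean(a, axis=axis, dtype=dtype,
  ret = ret.dtype.type(ret / rcount)
```

View pics/g.png

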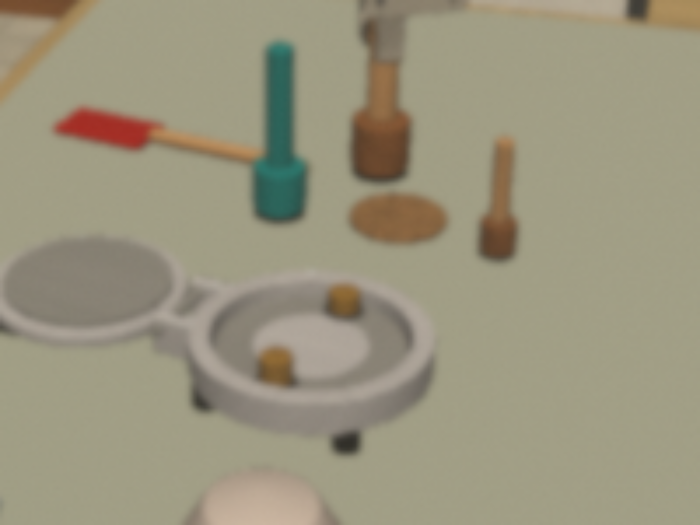

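Depth in the side view puts the plate about 12 mm below the rim on both sides, and the picture shows it clearly sunk. Next I return the mallet to the coaster.

>>> send_rows(
  plan=[
    [[0,-0.2,-0.11],[0,0.003,0.002]],
    [[0,-0.4,-0.225],[0,0.003,0.002]],
    [[0.02,-0.54,-0.305],[0,0.003,0.002]],
    [[0.02,-0.578,-0.327],[0,0.003,0.002]],
    [[0.02,-0.578,-0.327],[0,0.003,0.002]],
  ],
)

```text
time_s: 31.4
tcp_pos: [0.4974, -0.256, 0.2207]
eef_rot: [157.1, 89.9, -175.4]
contact_force: [0.9, 0.6, -2.3]
gripper_width: 0.0255
```

```bash
python3 -c "
from m import *
s=r.get_state();print(s['tcp_pos'],s['contact_force'],s['time_s']);rows([.4985,-.2530,.140])"
```

```text
[ 0.49737608 -0.25599636  0.22072539] [ 0.89899912  0.55408641 -2.33731727] 31.4
shift scaled [0.5381 0.0138 0.017 ]
turn scaled [ 0.     -0.0027 -0.0011] deg [ 0.   -0.12 -0.05]
```

>>> send_rows(
  plan=[
    [[0.15,0.013,0.016],[0,-0.002,-0.001]],
    [[0.35,0.013,0.016],[0,-0.002,-0.001]],
    [[0.48,0.013,0.016],[0,-0.002,-0.001]],
    [[0.535,0.013,0.016],[0,-0.002,-0.001]],
    [[0.538,0.013,0.016],[0,-0.002,-0.001]],
  ],
)

```text
time_s: 31.9
tcp_pos: [0.4983, -0.2521, 0.1393]
eef_rot: [147.1, 89.9, 174.7]
contact_force: [0.1, 0.1, -1.5]
gripper_width: 0.0251
```

>>> send_rows(
  plan=[
    [[0.006,0,0],[0,0,0]],
    [[0.012,0,0],[0,0,0]],
    [[0.018,0,0],[0,0,0]],
    [[0.023,0,0],[0,0,0]],
    [[0.028,0,0],[0,0,0]],
  ],
)

```text
time_s: 32.4
tcp_pos: [0.4984, -0.2522, 0.1354]
eef_rot: [148.9, 89.9, 176.5]
contact_force: [0.5, 0.2, -2.7]
gripper_width: 0.0254
```

>>> send_rows(
  plan=[
    [[0.004,0,0],[0,0,0]],
    [[0.008,0,0],[0,0,0]],
    [[0.011,0,0],[0,0,0]],
    [[0.014,0,0],[0,0,0]],
    [[0.016,0,0],[0,0,0]],
  ],
)

```text
time_s: 32.9
tcp_pos: [0.4986, -0.2524, 0.134]
eef_rot: [177.5, 89.9, -154.8]
contact_force: [-3.0, 2.0, 8.2]
gripper_width: 0.0252
```

>>> send_rows(
  plan=[
    [[0.001,0.001,-0.003],[0,0,0]],
    [[0.001,0.001,-0.003],[0,0,0]],
    [[0.001,0.001,-0.003],[0,0,0]],
    [[0.001,0.001,-0.003],[0,0,0]],
    [[0.001,0.001,-0.003],[0,0,0]],
  ],
)

```text
time_s: 33.4
tcp_pos: [0.4983, -0.2526, 0.134]
eef_rot: [-165.5, 89.9, -137.9]
contact_force: [-0.0, 0.3, 2.7]
gripper_width: 0.0256
```

>>> send_rows(
  plan=[
    [[0,0,0],[0,0,0]],
    [[0,0,0],[0,0,0]],
    [[0,0,0],[0,0,0]],
    [[0,0,0],[0,0,0]],
    [[0,0,0],[0,0,0]],
  ],
  jaw=0.5,
)

```text
time_s: 33.9
tcp_pos: [0.4983, -0.2526, 0.1339]
eef_rot: [-166.7, 89.9, -139.0]
contact_force: [-0.3, 0.1, -0.7]
gripper_width: 0.0597
```

>>> send_rows(
  plan=[
    [[0,0,0],[0,0,0]],
    [[0,0,0],[0,0,0]],
    [[0,0,0],[0,0,0]],
    [[0,0,0],[0,0,0]],
    [[0,0,0],[0,0,0]],
  ],
)

```text
time_s: 34.4
tcp_pos: [0.4983, -0.2525, 0.1339]
eef_rot: [-169.1, 89.9, -141.5]
contact_force: [-0.4, -0.3, 0.7]
gripper_width: 0.0659
```

>>> send_rows(
  plan=[
    [[-0.1,0,0],[0,0,0]],
    [[-0.3,0,0],[0,0,0]],
    [[-0.5,0,0],[0,0,0]],
    [[-0.7,0,0],[0,0,0]],
    [[-0.9,0,0],[0,0,0]],
  ],
)

```text
time_s: 34.9
tcp_pos: [0.4982, -0.2524, 0.2702]
eef_rot: [-164.9, 89.9, -137.3]
contact_force: [0.6, -1.1, 0.2]
gripper_width: 0.0658
```

Run:
```python
from m import *
s=r.get_state();print(s['tcp_pos'],s['contact_force'],s['gripper_width'],s['time_s'])
for n in("top","side"):
    p=r.capture(n);C=cloud(p,np.ones((384,512),bool))
    near=(abs(C[:,0]-.5)<.06)&(abs(C[:,1]+.24)<.07)
    for lo,hi in((.02,.045),(.07,.13),(.155,.18)):
        Q=C[near&(C[:,2]>lo)&(C[:,2]<hi)]
        if len(Q)>3:print(n,lo,hi,len(Q),circ(Q),np.median(Q[:,2]))
    for t in["salt_pig","tub_high","spatula"]:
        q=r.trace(p,t)[0];print(t,np.round(np.median(cloud(p,q["mask"]),0),3),np.round(q["uv"]))
cv2.imwrite('pics/h.png',cv2.resize(p['color'][60:260,170:390,::-1],None,fx=3,fy=3))
```

```text
[ 0.49822293 -0.25240082  0.27023919] [ 0.59277287 -1.06246525  0.24199351] 0.06581509768270145 34.9
salt_pig [0.467 0.3   0.098] [140. 221.]
tub_high [0.711 0.35  0.12 ] [126. 128.]
spatula [ 0.817 -0.36   0.009] [379. 107.]
side 0.02 0.045 112 (array([ 0.4919, -0.2437]), 0.0251) 0.033279353933114264
side 0.07 0.13 143 (array([ 0.4962, -0.2507]), 0.014) 0.09978652223809792
side 0.155 0.18 62 (array([ 0.4934, -0.2504]), 0.0147) 0.16634199631830748
salt_pig [0.462 0.35  0.08 ] [264. 279.]
tub_high [0.706 0.386 0.119] [150. 252.]
spatula [ 0.791 -0.342  0.009] [229. 149.]
```

View pics/h.png

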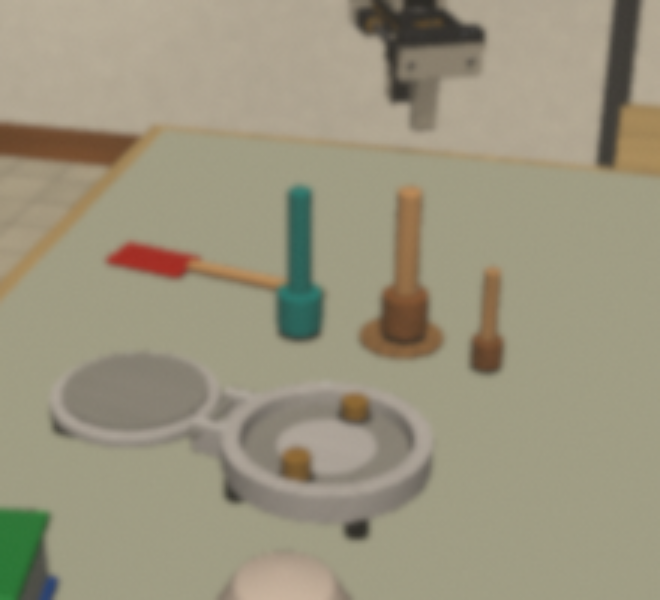

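The mallet stands upright on the coaster (405,330), the gripper is clear of it, the plate is sunk, and the other things are where they were. I hand in the job now.

```bash
python3 -c "
from plant import r
print(r.close_job())"
```

```text
the job is handed in; nothing more can be done
None
```

The plate is down on both sides and the mallet is back upright on the coaster. I handed the job in at about 35 s; the hand-in gives no verdict.

- **Tapping:** I tapped the right and left lugs in turn with the mallet. The highest push I read at the end of a move was about 14 N, or 14.5 N with the sideways part. Force was only reported between moves, so brief peaks inside a move were not seen.
- **Plate depth:** The last side-camera depth puts the plate about 12 mm below the rim on both sides. How far the arm travelled down agrees: 11.6 mm on the left and 11.9 mm on the right. The top camera gave no plate depth in that check, because it found no usable points there.
- **Mallet:** It stands on the coaster within roughly 1–5 mm of the middle, and the gripper is clear of it. The side-view fits of its position scattered by a few millimetres.
- **Bystanders:** The salt pig and the upper container read the same as at the start to within about 1 mm. In the last top view the spatula's midpoint read about 27 mm off its first reading. The side view puts it within 7 mm and the arm never went near it, so I put that down to part of it being hidden. I did not measure the lower container separately.

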